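Feed an empty tin under the spring flap of the tin collector

ROBOT

A 6-joint arm with a two-finger parallel gripper is mounted at the origin on the work surface. World frame = base frame: x ahead of the robot, y to its left, z up, the work surface at z = 0. Lengths are in m, angles in rad, forces in N, time in s.
With the tool pointing down it reaches from about 0.275 to 0.725 m from the base axis. Payload 5.6 kg.
Tool frame: the origin (TCP) lies on the centre line of the jaws, within the pads' length; the fingertips stand 19 mm ahead of it and the grasp point (between the pads) is the TCP; z points along the fingers, y is the direction in which the jaws open and shut (so a half turn about z gives the same grasp; the last joint's range is limited). The gripper opens to 85 mm and grips with 20 to 120 N. Pads are 22 mm wide; open, the fingers measure 114 mm over their backs; the gripper's body (76 mm by 85 mm) begins 54 mm behind the grasp point. The pads swing forward as they close: fully open they stand 13 mm farther back than shut.
Start: joints at [1.447, 0.255, 0.108, 0, -1.424, -0.285], TCP at [0.219, 0.505, 0.25] pointing down, gripper open.
Joint ranges: [-2.95, 2.95], [-1.21, 1.97], [-1.09, 1.5], [-2.87, 1.71], [-2.94, -0.07], [-3.05, 3.05]. Speed limits (rad/s): [2.57, 2.57, 3.14, 3.14, 3.14, 3.14].

INTERFACE

Orientations are given as a unit quaternion [w, x, y, z].
In Python, from station import arm gives the robot as it stands. The module is installed in compiled form; this text tells all that it offers.
- The arm moves only by the tool play_rows, never from a script. Its arguments are lists of equal length, an entry for each row: "rot": the turn, a rotation vector about the tool's x, y, z in degrees, a list of three; "slide": the shift along the tool's x, y, z in units of 30 mm (1.0 is 30 mm), a list of three; "fingers": the closure, from 0 (fully open) to 1 (shut). A call has 1 to 5 rows; each row shifts and turns the pose as measured when the row begins, along the tool's axes as they then stand; what a row does not reach is not made up. A row lasts 1/12 s, in which the tool goes at most 41.7 mm and 7.16 degrees, less where a joint would pass 70% of its speed; a pose out of reach is approached as far as the arm can. A call is refused whole if a number of a shift passes 1 or a number of a turn 7.16, either way. A call with a gripper value outside its range is refused whole. The fingers move at their own pace and stop on an object; "grip_force" is the grip in N (left out, the last holds). Time passes only in rows, so rows that do not move let the fingers close. It gives the time, the measured TCP pose, the force and the opening at its end, in the units of the state.
- arm.read_state(): the state, without advancing time (a new reading comes with each control period).
- arm.snapshot(name): name is "side" or "top" or "wrist"; returns a dict with "color" (480x640x3 uint8, blue, green, red), "fx", "fy", "cx", "cy" (pixels), "xyz" and "attitude" of the camera in the world. Camera axes: x right, y up, looking along -z (the intrinsics and any distortion apply to the point x, -y, -z); pixel columns grow to the right and rows downward; lengths in m; the calibration is good to about 2 mm. A picture is of the moment at which its call begins. There is no depth.
- arm.finish_job(): hands the job in, once; it reports no verdict.
The state is a dict: "clock": time; "joint_pos": joint angles; "dq": joint speeds; "joint_torque": joint torques, N m; "ee_pos": TCP position; "tcp_rot": TCP orientation; "contact_force": force on the tool from outside, world axes, zero at the start; "torque": the same for the moment, N m; "gripper_width": finger opening in m.
Only numpy, scipy, OpenCV 4.12 (cv2) and the standard library are available. Lean on these libraries where they do the work, as an engineer would, in place of code of your own. Each camera call takes 0.05 s, during which the arm holds its last target.

TASK

Clear away the empty flat tin lying on the feed shelf of the tin collector: with one fingertip press down the yellow paddle to hold the spring-closed red flap open, and while you hold it, push the tin with the other fingertip along the shelf and under the flap until it drops into the bin, then let go so that the flap shuts. Only slide the tin, never pick it up off the shelf, and leave the mug, jar, bottle and spatula where they are.

Things in the scene. Friction and masses are not known exactly. Their poses are not given: they have to be found in the camera images.
- collector: Tin collector, fixed; place and heading vary. Origin on the worktop under the lip (end of the feed shelf, start of the bin), on the centre line of the tin's track. +x is the push direction (along the shelf into the bin), +y left of it, +z up. Flap axle runs along x at y -61 mm, 112 mm high, x -186 to 141 mm. All x, y below are in this frame.
- lip (a point): End of the grey feed shelf, mid-track, on its top face (90 mm above the worktop). Shelf: x -170 to 0, y -64 to 35 mm. On it two guide rails 6 mm high, 6 mm thick, x -150 to -15 mm, inner faces at y -27 and 27 mm; the tin slides between them. The tin tips into the bin once its centre is past the lip, its rear face then 40 mm before it: the pushing finger need not go under the flap.
- bin (a point): Centre of the bin's inner floor, 5 mm above the worktop, 85 mm below the shelf. White bin: x 0 to 135, y -64 to 35 mm outside, walls 4 mm thick, 100 to 108 mm high, closed on top by the red flap.
- paddle (a point): Middle of the yellow paddle's top face, 30 mm out from the axle. Paddle: beside the shelf on the -y side, x -180 to -10 mm, 8 to 48 mm out from the axle, 4 mm thick, one piece with the flap. Shut, it slopes up outwards by 0.35 rad (this point is 124 mm high); at flap angle a it slopes down by a - 0.35. Pressing it down lifts the flap; a finger may slide along it in x.
- skirt (a point): Lower edge of the red flap's front skirt, mid-track, 94 mm high when shut: it bars the tin. The skirt is 4 mm thick, x 20 to 24 mm; the cover behind it (4 mm thick) spans x 20 to 137 mm and from the axle 96 mm to +y. Held open it stands up to 190 mm high, all beyond x 20 mm.
- flap (a joint): Flap angle, rad: 0 shut, 1.0 fully open (stop). A spring shuts it; holding takes about 5 N on the paddle. Above 0.65 the tin passes under the skirt, 0.8 is comfortable: a fingertip on the paddle about 30 mm out from the axle is then 95 to 105 mm above the worktop, so the other fingertip, 75 to 100 mm to its +y side, is just above the shelf, low enough to push the tin.
- tin: Empty flat rectangular tin, blue with a steel rim, 80 mm long (its x, along the push), 46 mm wide (y), 22 mm high, about 0.06 kg. Origin at the centre of its underside. It starts on the shelf between the rails, its centre 65 to 100 mm before the lip.
- mug: White mug, 76 mm across, 90 mm high, origin at the centre of its underside. Leave alone.
- jar: Amber jar with a white cap, 64 mm across, 100 mm high, origin at the centre of its underside. Leave alone.
- bottle: White bottle with a green cap, 60 mm across, 170 mm high, origin at the centre of its underside. Leave alone.
- spatula: Spatula 260 mm long lying on the worktop. Leave alone.

How it is judged:
On the way, in this order (a step that is already met when the one before it is completed fails the run):
1. a finger holds the flap open by its paddle, the tin still waiting on the shelf (value of joint flap above 0.5 rad and contact force between the fingers and flap above 0.3 N and x of tin in the frame of collector below -0.025 m and height (world z) of tin above 0.085 m), for 0.2 s.
2. while a finger holds the flap open, a finger pushes the tin under it (value of joint flap above 0.5 rad and contact force between the fingers and flap above 0.3 N and contact force between the fingers and tin above 0.05 N and x of tin in the frame of collector above -0.012 m).
At the end, for the whole second after the job is handed in: The tin lies at rest inside the bin, below the shelf, the flap is shut (below 0.05 rad), and mug, jar, bottle and spatula are within 30 mm of where they began (x of tin in the frame of collector between 0.005 and 0.13 m and y of tin in the frame of collector between -0.06 and 0.031 m and height (world z) of tin below 0.08 m and linear speed of tin below 0.02 m/s and value of joint flap below 0.05 rad and distance of each of mug, jar, bottle, spatula from where it was at the start of the episode below 0.03 m); the robot touches nothing.
It fails at once if the tin is lifted more than 15 mm off the shelf (height (world z) of tin above 0.105 m).
It fails at once if mug, jar, bottle or spatula is moved by more than 30 mm (not (distance of each of mug, jar, bottle, spatula from where it was at the start of the episode below 0.03 m)).
It also fails if it takes over 43 s, if anything falls off the work surface, if the arm or the gripper's body presses on something with over 40 N, if the wrist force passes 120 N, or if a joint passes its speed limit or range.

## Working session

There is one attempt and no reset: what is moved stays moved. The work goes in short steps, Python scripts to look and compute and a tool call to move; the robot and the scene stay as the last step left them, time stands still between calls to the robot, and variables do not carry over. Pictures are saved under pics/ and viewed, and the job is handed in when it is done.

Besides the shell and the picture viewer there is one more tool, called after "Request:" by a JSON object that holds its "api" and its "payload", one argument or row to a line. play_rows: Moves the arm, as the interface text tells. Its arguments: {"type":"object","properties":{"rot":{"type":"array"},"slide":{"type":"array"},"fingers":{"type":"array"},"grip_force":{"type":"number"}},"required":["rot","slide","fingers"]}

```bash
mkdir -p pics; ls; python3 - <<'E'
from station import arm
import cv2,pickle
s=arm.read_state(); print(s)
d={}
for n in ["side","top","wrist"]:
    p=arm.snapshot(n); d[n]=p; cv2.imwrite(f"pics/{n}0.png",p["color"]); print(n,{k:v for k,v in p.items() if k!="color"})
pickle.dump(d,open("p0.pkl","wb"))
E
```

```text
pics
{'clock': 0.0, 'joint_pos': array([ 1.44657814e+00,  2.55758565e-01,  1.06986048e-01, -4.72188163e-04,
       -1.42391817e+00, -2.84601898e-01]), 'dq': array([ 0.00036345, -0.00385042, -0.00046142,  0.00041166,  0.00118963,
        0.00028965]), 'joint_torque': array([ 6.18217418e-04, -3.86629736e+01,  2.37938333e+01,  5.36482349e+00,
       -6.17556536e-03, -1.46690724e-05]), 'ee_pos': array([0.21840034, 0.50426413, 0.24938275]), 'tcp_rot': array([ 9.62841167e-04,  9.79173384e-01, -2.03023476e-01, -1.56894083e-04]), 'contact_force': array([-0.21974699, -0.65531697, -0.19345018]), 'torque': array([ 0.00747761,  0.01315685, -0.00853056]), 'gripper_width': 0.08559672223866467}
side {'fx': 495.86823389353606, 'fy': 495.86823389353606, 'cx': 324.565625459643, 'cy': 239.4081988902335, 'xyz': array([ 0.14334495, -0.56233386,  0.83111573]), 'attitude': array([ 0.88878738,  0.35473486, -0.11694994, -0.26559911])}
top {'fx': 555.0537350307906, 'fy': 555.0537350307906, 'cx': 320.74586890379953, 'cy': 232.85493016109456, 'xyz': array([0.47162619, 0.01004575, 1.3161467 ]), 'attitude': array([-0.70100954, -0.01978866,  0.01493651,  0.71272079])}
wrist {'fx': 376.53576049042624, 'fy': 376.53576049042624, 'cx': 320.5917251858223, 'cy': 233.8073241552262, 'xyz': array([0.27852056, 0.47784885, 0.37252275]), 'attitude': array([-0.54357781,  0.07413514, -0.11124858,  0.82864401])}
```

View pics/top0.png

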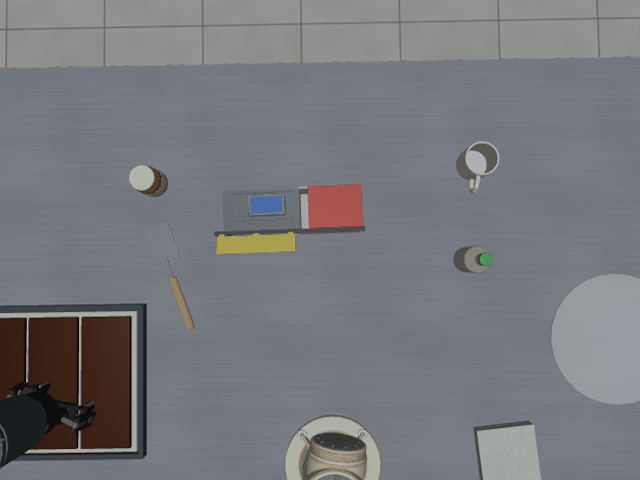

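View pics/side0.png

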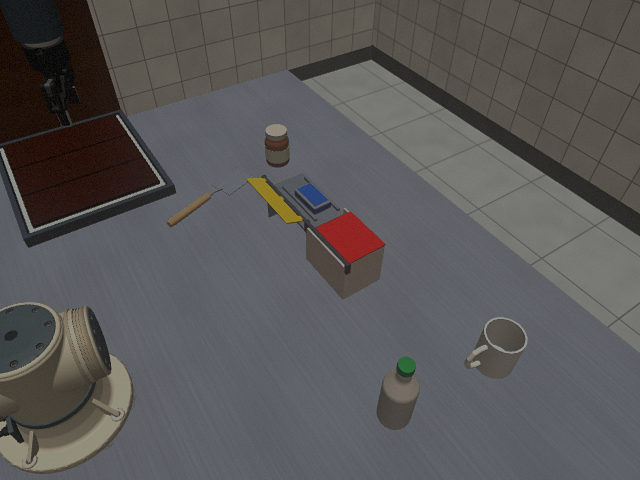

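```bash
cat > h.py <<'E'
import numpy as np,cv2,pickle
from scipy.spatial.transform import Rotation as R
def rot(q): return R.from_quat([q[1],q[2],q[3],q[0]])
def ray(p,uv):
    d=np.array([(uv[0]-p["cx"])/p["fx"],-(uv[1]-p["cy"])/p["fy"],-1.]); return rot(p["attitude"]).apply(d)
def onz(p,uv,z):
    d=ray(p,uv); o=p["xyz"]; return o+d*(z-o[2])/d[2]
def proj(p,X):
    c=rot(p["attitude"]).inv().apply(np.array(X)-p["xyz"]); return np.array([p["cx"]+p["fx"]*c[0]/-c[2],p["cy"]-p["fy"]*c[1]/-c[2]])
def tri(p1,u1,p2,u2):
    A=[];b=[];M=np.zeros((3,3));v=np.zeros(3)
    for p,u in((p1,u1),(p2,u2)):
        d=ray(p,u);d/=np.linalg.norm(d);P=np.eye(3)-np.outer(d,d);M+=P;v+=P@p["xyz"]
    return np.linalg.solve(M,v)
def mask(im,c):
    h=cv2.cvtColor(im,cv2.COLOR_BGR2HSV)
    if c=="red": return cv2.inRange(h,(0,150,90),(6,255,255))|cv2.inRange(h,(174,150,90),(180,255,255))
    if c=="yellow": return cv2.inRange(h,(20,150,80),(32,255,255))
    if c=="blue": return cv2.inRange(h,(105,120,60),(130,255,255))
def big(m):
    n,l,s,c=cv2.connectedComponentsWithStats(m); i=1+np.argmax(s[1:,4]); return (l==i).astype(np.uint8),s[i]
def quad(m):
    cs,_=cv2.findContours(m,cv2.RETR_EXTERNAL,cv2.CHAIN_APPROX_NONE); c=max(cs,key=cv2.contourArea); h=cv2.convexHull(c)
    return cv2.minAreaRect(c), cv2.approxPolyDP(h,4,True)[:,0]
E
python3 - <<'E'
from h import *
d=pickle.load(open("p0.pkl","rb"))
for n in ("top","side"):
    for c in ("red","yellow","blue"):
        m,s=big(mask(d[n]["color"],c)); r,a=quad(m); print(n,c,s,r,a.tolist())
        if n=="top":
            for z in (0.112,): print([onz(d[n],u,z).round(4).tolist() for u in cv2.boxPoints(r)])
for n,(x,y,w,h) in {"top":(200,170,180,100),"side":(235,160,160,145)}.items():
    cv2.imwrite(f"pics/{n}c.png",cv2.resize(d[n]["color"][y:y+h,x:x+w],None,fx=4,fy=4,interpolation=cv2.INTER_CUBIC))
E
```

```text
top red [360 185   1   3   3] ((360.0, 186.0), (2.0, 0.0), -90.0) [[360, 187]]
[[0.6295, -0.0694, 0.112], [0.6295, -0.0694, 0.112], [0.6339, -0.0695, 0.112], [0.6339, -0.0695, 0.112]]Traceback (most recent call last):
  File "<stdin>", line 5, in <module>
  File "h.py", line 21, in big
    n,l,s,c=cv2.connectedComponentsWithStats(m); i=1+np.argmax(s[1:,4]); return (l==i).astype(np.uint8),s[i]
                                                     ~~~~~~~~~^^^^^^^^^
    return _wrapfunc(a, 'argmax', axis=axis, out=out, **kwds)
    return bound(*args, **kwds)
ValueError: attempt to get argmax of an empty sequence
```

```bash
python3 - <<'E'
from h import *
d=pickle.load(open("p0.pkl","rb"))
h=cv2.cvtColor(d["top"]["color"],cv2.COLOR_BGR2HSV)
print(h[207,335],h[244,255],h[205,267])
h=cv2.cvtColor(d["side"]["color"],cv2.COLOR_BGR2HSV)
print(h[235,345],h[200,275],h[195,313])
E
sed -i 's/(0,150,90),(6,255,255)/(0,130,80),(8,255,255)/; s/(174,150,90)/(172,130,80)/; s/(20,150,80),(32/(18,120,70),(35/; s/(105,120,60),(130/(100,100,50),(130/' h.py
cat > m.py <<'E'
from h import *
d=pickle.load(open("p0.pkl","rb"))
for n in ("top","side"):
    for c in ("red","yellow","blue"):
        m,s=big(mask(d[n]["color"],c)); r,a=quad(m); print(n,c,s,r,a.tolist())
        if n=="top":
            for z in (0.112,): print([onz(d[n],u,z).round(4).tolist() for u in cv2.boxPoints(r)])
for n,(x,y,w,h) in {"top":(200,170,180,100),"side":(235,160,160,145)}.items():
    cv2.imwrite(f"pics/{n}c.png",cv2.resize(d[n]["color"][y:y+h,x:x+w],None,fx=4,fy=4,interpolation=cv2.INTER_CUBIC))
E
python3 m.py
```

```text
[  2 135 168] [ 26 137 171] [109 138 165]
[  1 193 148] [ 24 189 146] [111 164 121]
top red [ 308  185   54   43 2157] ((334.83697509765625, 206.09861755371094), (41.19397735595703, 52.51954650878906), 87.87889862060547) [[360, 185], [361, 225], [310, 227], [308, 187]]
[[0.6326, 0.0443, 0.112], [0.6349, -0.0702, 0.112], [0.5449, -0.0717, 0.112], [0.5426, 0.0424, 0.112]]
top yellow [ 217  232   78   22 1328] ((255.4506378173828, 242.46934509277344), (19.022361755371094, 77.54031372070312), 88.15238952636719) [[294, 235], [294, 250], [217, 253], [217, 238], [223, 234]]
[[0.5317, 0.2448, 0.112], [0.5343, 0.0761, 0.112], [0.493, 0.0754, 0.112], [0.4904, 0.2438, 0.112]]
top blue [250 196  33  17 511] ((266.0, 204.0), (16.0, 32.0), 90.0) [[281, 196], [281, 211], [251, 212], [251, 197]]
[[0.6139, 0.1708, 0.112], [0.6127, 0.101, 0.112], [0.5777, 0.1014, 0.112], [0.5789, 0.1712, 0.112]]
side red [ 315  211   70   52 1874] ((349.5000305175781, 236.0000457763672), (60.10407257080078, 38.890872955322266), 45.0) [[384, 244], [348, 262], [315, 228], [350, 211]]
side yellow [247 178  56  45 810] ((274.19415283203125, 199.31607055664062), (66.97869873046875, 14.671889305114746), 46.54815673828125) [[247, 179], [264, 178], [302, 219], [286, 222]]
side blue [297 183  31  23 347] ((312.0, 193.50001525878906), (28.991374969482422, 13.435027122497559), 45.0) [[297, 188], [310, 183], [327, 199], [314, 205]]
```

```bash
sleep 1
```

```text
(no output)
```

View pics/topc.png

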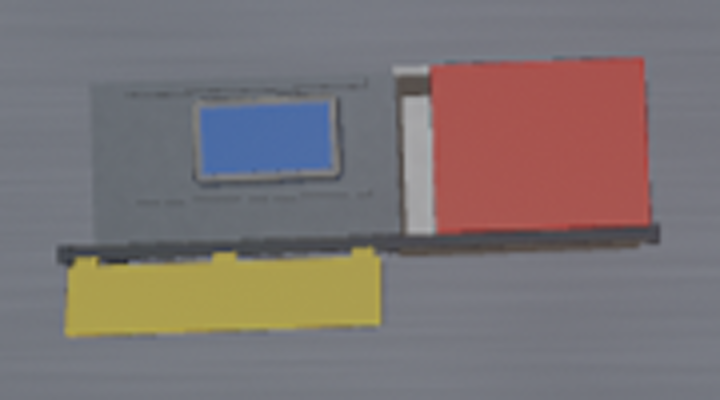

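View pics/sidec.png

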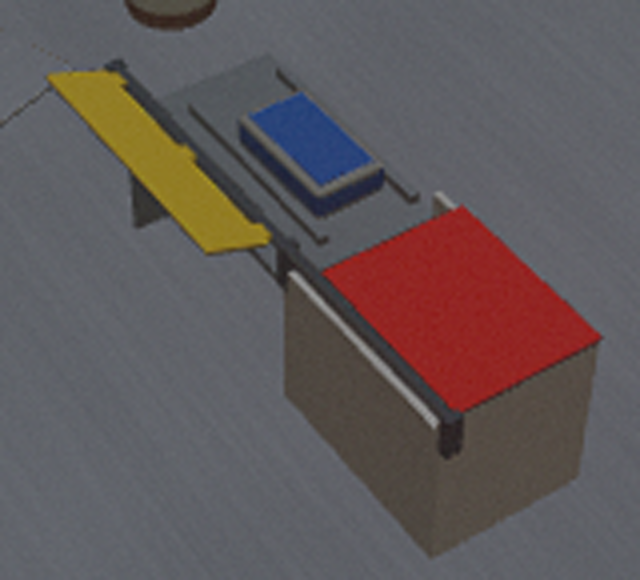

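Request:
{"api": "play_rows", "payload": {
  "rot": [
    [0,0,7],
    [0,0,7],
    [0,0,7],
    [0,0,7],
    [0,0,7]
  ],
  "slide": [
    [0.7,0,0],
    [0.7,0,0],
    [0.7,0,0],
    [0.7,0,0],
    [0.7,0,0]
  ],
  "fingers": [0,0,0,0,0]
}}

```text
clock: 0.57
ee_pos: [0.3001, 0.4409, 0.2467]
tcp_rot: [0.003, 0.87, -0.493, -0.0]
contact_force: [0.3, 0.3, -0.1]
gripper_width: 0.0856
```

```bash
cat > w.py <<'E'
import sys
from h import *
from station import arm
LIP=np.array([0.598,0.0645,0]);H=np.radians(-89)
C=np.array([[np.cos(H),-np.sin(H),0],[np.sin(H),np.cos(H),0],[0,0,1]])
def where(target=None):
    s=arm.read_state();T=rot(s["tcp_rot"]);p=C.T@(np.array(s["ee_pos"])-LIP)
    want=R.from_matrix(np.c_[C[:,0],-C[:,1],[0,0,-1]])
    print("t",round(s["clock"],2),"col mm",(p*1000).round(1),"rotneed",np.degrees((T.inv()*want).as_rotvec()).round(2),"F",np.round(C.T@s["contact_force"],2),"w",round(s["gripper_width"],4))
    if target is not None:
        print("slide need (units)",(T.inv().apply(C@(np.array(target)/1000-p))/0.03).round(2))
if __name__=="__main__": where([float(a) for a in sys.argv[1:4]] if len(sys.argv)>3 else None)
E
python3 w.py -145 -46 200
```

```text
t 0.57 col mm [-381.6 -291.3  246.7] rotneed [ 0.27 -0.25 29.91] F [-0.34  0.28 -0.09] w 0.0856
slide need (units) [10.91 -3.16  1.57]
```

Request:
{"api": "play_rows", "payload": {
  "rot": [
    [0,0,6],
    [0,0,6],
    [0,0,6],
    [0,0,6],
    [0,0,6]
  ],
  "slide": [
    [0.9,-0.6,0],
    [0.9,-0.7,0],
    [0.8,-0.8,0],
    [0.8,-0.9,0],
    [0.8,-0.9,0]
  ],
  "fingers": [0,0,0,0,0]
}}

```text
clock: 0.98
ee_pos: [0.4534, 0.3532, 0.2455]
tcp_rot: [-0.004, -0.705, 0.709, -0.0]
contact_force: [0.3, 0.9, -0.2]
gripper_width: 0.0853
```

```bash
python3 w.py -145 -46 200
```

```text
t 0.98 col mm [-291.1 -139.6  245.5] rotneed [ 0.34 -0.36 -1.36] F [-0.93  0.31 -0.19] w 0.0853
slide need (units) [ 4.79 -3.24  1.53]
```

Request:
{"api": "play_rows", "payload": {
  "rot": [
    [0,0,0],
    [0,0,-1],
    [0,0,0],
    [0,0,0],
    [0,0,0]
  ],
  "slide": [
    [0.9,-0.7,0.2],
    [0.9,-0.7,0.3],
    [0.9,-0.6,0.3],
    [0.9,-0.6,0.3],
    [0.8,-0.5,0.3]
  ],
  "fingers": [0,0,0,0,0]
}}

```text
clock: 1.4
ee_pos: [0.5526, 0.2142, 0.2014]
tcp_rot: [0.004, 0.709, -0.706, 0.0]
contact_force: [-0.2, 0.8, -0.3]
gripper_width: 0.0853
```

```bash
python3 w.py -145 -46 170; python3 - <<'E'
from h import *
from station import arm
d={n:arm.snapshot(n) for n in ("side","wrist","top")}
pickle.dump(d,open("p1.pkl","wb"))
cv2.imwrite("pics/wrist1.png",d["wrist"]["color"])
cv2.imwrite("pics/side1.png",cv2.resize(d["side"]["color"][90:310,200:440],None,fx=3,fy=3 -0.5))
E
```

```text
t 1.4 col mm [-150.5  -42.8  201.4] rotneed [ 0.32 -0.35 -0.75] F [-0.78 -0.14 -0.29] w 0.0853
slide need (units) [0.18 0.1  1.05]
```

```bash
sleep 0
```

```text
(no output)
```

View pics/wrist1.png

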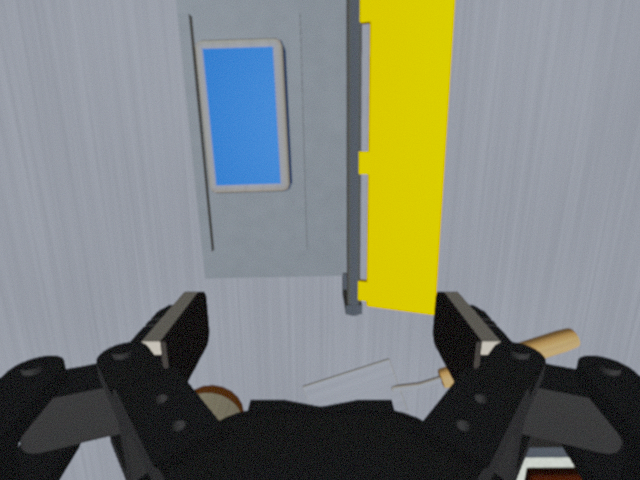

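View pics/side1.png

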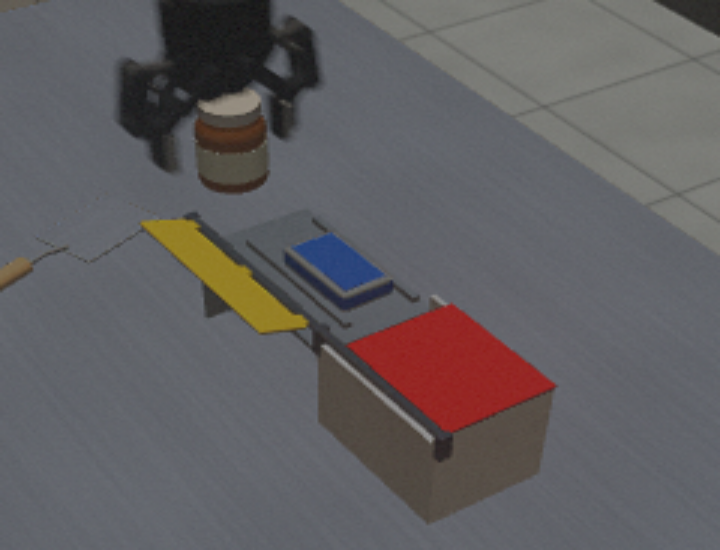

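```bash
python3 - <<'E'
from h import *
from w import C,LIP
d=pickle.load(open("p1.pkl","rb"));p=d["wrist"]
for c,z in (("blue",.112),("yellow",.124)):
    m,s=big(mask(p["color"],c)); r,a=quad(m); 
    print(c,[ (u.tolist(),(1000*C.T@(onz(p,u,z)-LIP)).round(1).tolist()) for u in a])
# shelf left end corners (z .09), axle end
for u in ((205,277),(345,275)): print(u,(1000*C.T@(onz(p,u,.09)-LIP)).round(1))
print("axle end",(1000*C.T@(onz(p,(354,312),.112)-LIP)).round(1))
# fingertips triangulation candidates: wrist px of tips inner edges
s=d["side"]
print(C.T@(p["xyz"]-LIP))
E
python3 w.py
```

```text
blue [([271, 47], [-37.0, -20.6, 112.0]), ([280, 181], [-105.4, -22.1, 112.0]), ([216, 184], [-106.4, 13.6, 112.0]), ([203, 49], [-37.4, 14.2, 112.0])]
yellow [([454, 0], [-20.6, -108.9, 124.0]), ([435, 313], [-181.9, -109.7, 124.0]), ([370, 306], [-176.7, -71.9, 124.0]), ([358, 300], [-172.8, -65.0, 124.0]), ([359, 0], [-20.0, -64.1, 124.0])]
(205, 277) [-170.    32.1   90. ]
(345, 275) [-170.5  -60.    90. ]
axle end [-186.3  -63.9  112. ]
[-0.08067156 -0.04309111  0.32275384]
t 1.55 col mm [-150.3  -43.3  200.8] rotneed [ 0.43 -0.42 -0.92] F [-0.08 -0.28  0.31] w 0.0854
```

Request:
{"api": "play_rows", "payload": {
  "rot": [
    [0.4,-0.4,-0.9],
    [0,0,0],
    [0,0,0],
    [0,0,0]
  ],
  "slide": [
    [0.1,0.05,0.4],
    [0.1,0.05,0.5],
    [0,0,0.4],
    [0,0,0]
  ],
  "fingers": [0,0,0,0]
}}

```text
clock: 1.88
ee_pos: [0.5489, 0.2099, 0.1617]
tcp_rot: [-0.001, 0.714, -0.701, -0.0]
contact_force: [-0.7, 0.2, -1.0]
gripper_width: 0.0856
```

```bash
python3 w.py -145 -46 150; python3 - <<'E'
from h import *
from station import arm
d={n:arm.snapshot(n) for n in ("side","wrist","top")}
pickle.dump(d,open("p2.pkl","wb"))
cv2.imwrite("pics/wrist2.png",d["wrist"]["color"])
cv2.imwrite("pics/side2.png",cv2.resize(d["side"]["color"][110:270,220:400],None,fx=4,fy=3.7,interpolation=cv2.INTER_CUBIC))
E
```

```text
t 1.88 col mm [-146.2  -46.6  161.7] rotneed [-0.11  0.12  0.06] F [-0.17 -0.75 -0.95] w 0.0856
slide need (units) [ 0.04 -0.02  0.39]
```

```bash
sleep 0
```

```text
(no output)
```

View pics/side2.png

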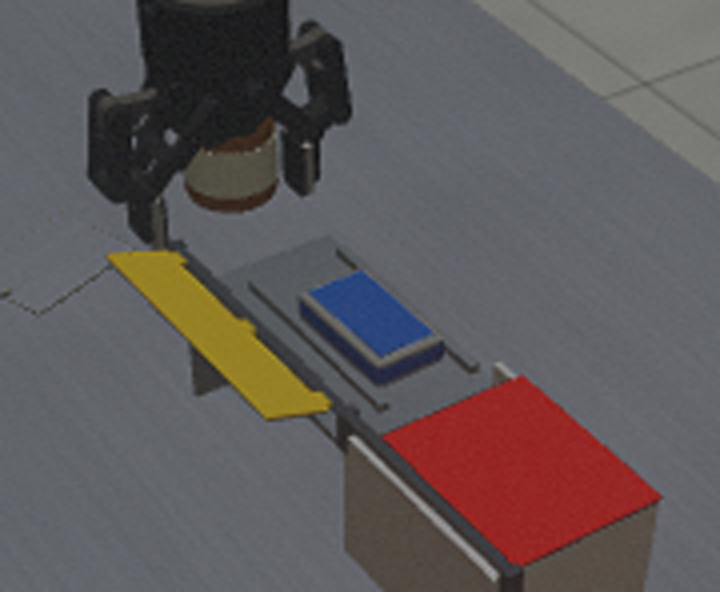

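View pics/wrist2.png

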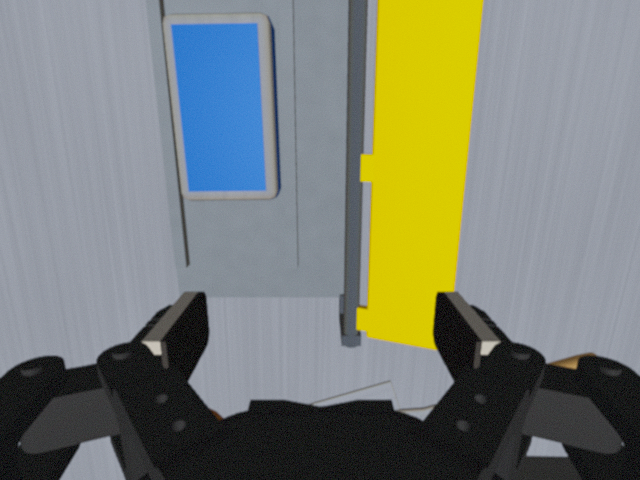

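```bash
python3 - <<'E'
from h import *
from w import C,LIP
d=pickle.load(open("p2.pkl","rb"));s=d["side"];w=d["wrist"]
def P(p,x,y,z): return proj(p,LIP+C@(np.array([x,y,z])/1000)).round(1)
for z in (143,149,156):
  print(z,"side inner front corner paddle-finger",P(s,-135,-89,z),"tin finger",P(s,-135,-4,z), "wrist",P(w,-135,-89,z),P(w,-135,-4,z))
# corner at wrist (207,293),(436,293): triangulate w/ side approx (239.. )
print("crop->px: tip paddle",(160/4+220,240/3.7+110),"tin tip",(310/4+220,190/3.7+110))
print("tri",[ (1000*C.T@(tri(w,a,s,b)-LIP)).round(1) for a,b in (((436,293),(261,174.5)),((207,293),(298.5,160)))])
E
```

```text
143 side inner front corner paddle-finger [262.9 181. ] tin finger [296.1 167.6] wrist [423.6 272.5] [214.  272.1]
149 side inner front corner paddle-finger [262.7 178.8] tin finger [296.1 165.4] wrist [427.6 278.1] [209.7 277.7]
156 side inner front corner paddle-finger [262.5 176.2] tin finger [296.  162.9] wrist [432.7 285.3] [204.3 284.8]
crop->px: tip paddle (260.0, 174.86486486486484) tin tip (297.5, 161.35135135135135)
tri [array([-137.6,  -90.1,  158.9]), array([-132.3,   -3.9,  165. ])]
```

Request:
{"api": "play_rows", "payload": {
  "rot": [
    [0,0,0],
    [0,0,0],
    [0,0,0],
    [0,0,0]
  ],
  "slide": [
    [0,0,0.4],
    [0,0,0.3],
    [0,0,0.2],
    [0,0,0.2]
  ],
  "fingers": [0,0,0,0]
}}

```text
clock: 2.37
ee_pos: [0.5534, 0.2135, 0.1361]
tcp_rot: [-0.009, 0.715, -0.699, 0.003]
contact_force: [-0.0, 0.5, 0.0]
gripper_width: 0.0853
```

```bash
python3 w.py -145 -46 106
```

```text
t 2.37 col mm [-149.7  -42.   136.1] rotneed [-0.92  0.46  0.25] F [-0.47 -0.04  0.02] w 0.0853
slide need (units) [0.16 0.15 1.  ]
```

Request:
{"api": "play_rows", "payload": {
  "rot": [
    [-0.9,0.4,0.2],
    [0,0,0],
    [0,0,0]
  ],
  "slide": [
    [0.1,0.15,0.1],
    [0,0,0.1],
    [0,0,0.1]
  ],
  "fingers": [0,0,0]
}}

```text
clock: 2.62
ee_pos: [0.5486, 0.2104, 0.127]
tcp_rot: [0.0, 0.714, -0.701, -0.0]
contact_force: [-2.1, 0.8, 2.8]
gripper_width: 0.0852
```

```bash
python3 w.py -145 -46 106
```

```text
t 2.62 col mm [-146.7  -46.8  127. ] rotneed [0.06 0.01 0.06] F [-0.88 -2.09  2.76] w 0.0852
slide need (units) [ 0.06 -0.03  0.7 ]
```

Contact with the paddle (about 2.8 N up). Press on.

Request:
{"api": "play_rows", "payload": {
  "rot": [
    [0,0,0],
    [0,0,0],
    [0,0,0],
    [0,0,0]
  ],
  "slide": [
    [0,0,0.2],
    [0,0,0.2],
    [0,0,0.15],
    [0,0,0.1]
  ],
  "fingers": [0,0,0,0]
}}

```text
clock: 2.95
ee_pos: [0.55, 0.2106, 0.1081]
tcp_rot: [-0.002, 0.714, -0.7, 0.001]
contact_force: [1.1, -0.5, 5.7]
gripper_width: 0.0854
```

```bash
python3 w.py -145 -46 106
```

```text
t 2.95 col mm [-146.9  -45.4  108.1] rotneed [-0.19  0.06  0.1 ] F [0.49 1.11 5.73] w 0.0854
slide need (units) [0.06 0.02 0.07]
```

```bash
cat > pic.py <<'E'
import sys
from h import *
from station import arm
k=sys.argv[1]
d={n:arm.snapshot(n) for n in ("side","wrist")}
pickle.dump(d,open(f"p{k}.pkl","wb"))
a=cv2.resize(d["side"]["color"][120:270,230:390],(640,600),interpolation=cv2.INTER_CUBIC)
cv2.imwrite(f"pics/side{k}.png",a); cv2.imwrite(f"pics/wrist{k}.png",d["wrist"]["color"])
E
python3 pic.py 3; python3 w.py
```

```text
t 3.05 col mm [-146.8  -45.7  108. ] rotneed [-0.14  0.06  0.09] F [0.21 0.5  4.55] w 0.0853
```

```bash
sleep 0
```

```text
(no output)
```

View pics/side3.png

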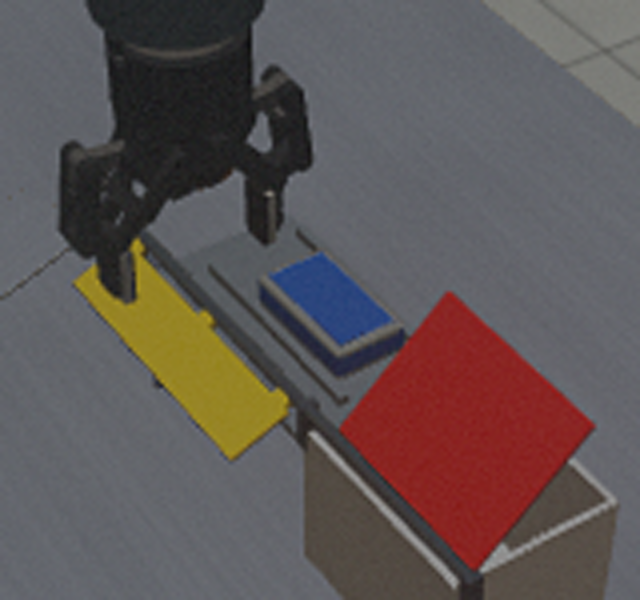

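View pics/wrist3.png

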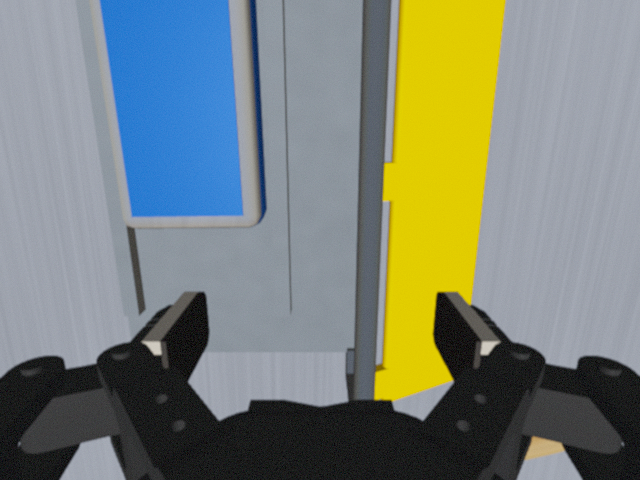

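```bash
python3 - <<'E'
from h import *
from w import C,LIP
s=pickle.load(open("p3.pkl","rb"))["side"]
m,_=big(mask(s["color"],"red"));print(quad(m)[1].tolist())
for a in (.6,.7,.8,.9):
  print(a,[proj(s,LIP+C@(np.array([x,-61+96*np.cos(a)-2*np.sin(a),112+96*np.sin(a)+2*np.cos(a)])/1000)).round(1) for x in (20,137)])
E
```

```text
[[341, 193], [378, 226], [348, 262], [315, 228]]
0.6 [array([345.5, 193.8]), array([381.9, 227.5])]
0.7 [array([343.3, 192. ]), array([379.9, 225.9])]
0.8 [array([340.8, 190.6]), array([377.5, 224.7])]
0.9 [array([337.9, 189.6]), array([374.7, 223.8])]
```

Request:
{"api": "play_rows", "payload": {
  "rot": [
    [0,0,0],
    [0,0,0],
    [0,0,0]
  ],
  "slide": [
    [0.2,0,0.1],
    [0.2,0,0.0],
    [0.2,0,0.0]
  ],
  "fingers": [0,0,0]
}}

```text
clock: 3.3
ee_pos: [0.5499, 0.1951, 0.105]
tcp_rot: [-0.003, 0.714, -0.7, -0.001]
contact_force: [-1.3, 2.9, 3.8]
gripper_width: 0.0855
```

```bash
python3 w.py -123 -46 105
```

```text
t 3.3 col mm [-131.4  -45.8  105. ] rotneed [-0.16  0.34  0.11] F [-2.93 -1.26  3.81] w 0.0855
slide need (units) [ 0.28  0.01 -0.  ]
```

Request:
{"api": "play_rows", "payload": {
  "rot": [
    [0,0.3,0],
    [0,0,0],
    [0,0,0],
    [0,0,0],
    [0,0,0]
  ],
  "slide": [
    [0.15,0,0],
    [0.15,0,0],
    [0.2,0,0],
    [0.2,0,0],
    [0.2,0,0]
  ],
  "fingers": [0,0,0,0,0]
}}

```text
clock: 3.72
ee_pos: [0.5497, 0.167, 0.1051]
tcp_rot: [-0.002, 0.714, -0.7, -0.0]
contact_force: [-2.0, 4.1, 4.1]
gripper_width: 0.0856
```

```bash
python3 w.py -41 -46 105;python3 pic.py 4
```

```text
t 3.72 col mm [-103.3  -46.6  105.1] rotneed [-0.12  0.17  0.09] F [-4.11 -1.88  4.12] w 0.0856
slide need (units) [ 2.08 -0.02 -0.  ]
```

```bash
sleep 0
```

```text
(no output)
```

View pics/side4.png

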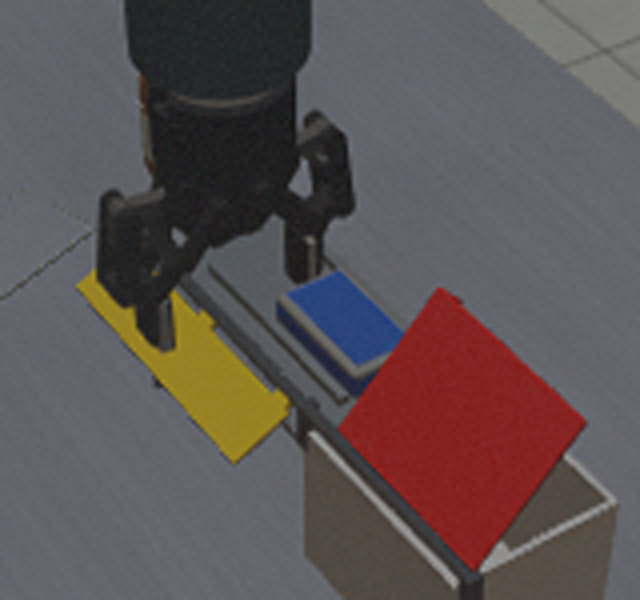

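View pics/wrist4.png

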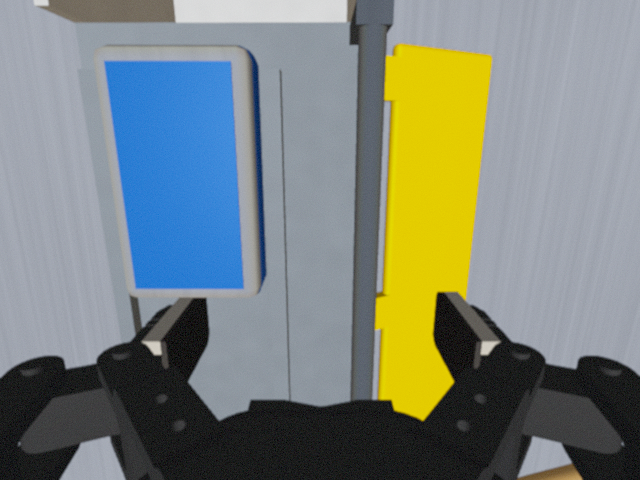

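Request:
{"api": "play_rows", "payload": {
  "rot": [
    [0,0,0],
    [0,0,0],
    [0,0,0],
    [0,0,0],
    [0,0,0]
  ],
  "slide": [
    [0.2,0,0],
    [0.2,0,0],
    [0.2,0,0],
    [0.2,0,0],
    [0.2,0,0]
  ],
  "fingers": [0,0,0,0,0]
}}

```text
clock: 4.23
ee_pos: [0.5502, 0.1349, 0.1051]
tcp_rot: [-0.002, 0.714, -0.7, -0.0]
contact_force: [-1.5, 3.9, 4.2]
gripper_width: 0.0855
```

```bash
python3 w.py -41 -46 105;python3 pic.py 5
```

```text
t 4.23 col mm [-71.2 -46.5 105.1] rotneed [-0.11  0.16  0.08] F [-3.93 -1.44  4.21] w 0.0855
slide need (units) [ 1.01 -0.02 -0.  ]
```

```bash
sleep 0
```

```text
(no output)
```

View pics/wrist5.png

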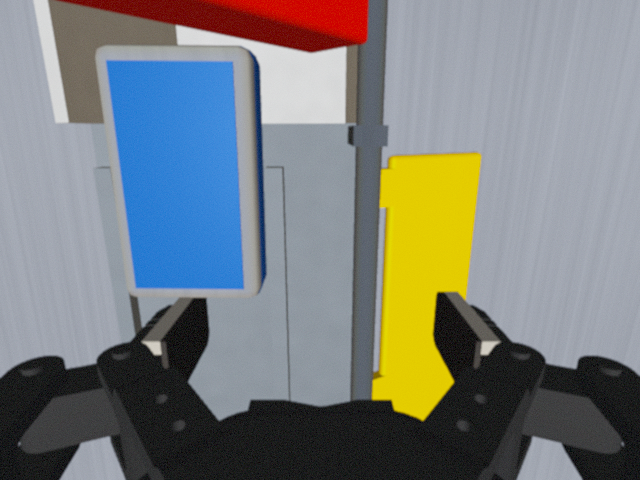

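Request:
{"api": "play_rows", "payload": {
  "rot": [
    [0,0,0],
    [0,0,0],
    [0,0,0],
    [0,0,0],
    [0,0,0]
  ],
  "slide": [
    [0.2,0,0],
    [0.2,0,0],
    [0.2,0,0],
    [0.2,0,0],
    [0.2,0,0]
  ],
  "fingers": [0,0,0,0,0]
}}

```text
clock: 4.75
ee_pos: [0.551, 0.1031, 0.1052]
tcp_rot: [-0.002, 0.714, -0.7, -0.0]
contact_force: [-2.4, 4.4, 4.9]
gripper_width: 0.085
```

```bash
python3 w.py -35 -46 105;python3 pic.py 6
```

```text
t 4.75 col mm [-39.4 -46.3 105.2] rotneed [-0.14  0.15  0.09] F [-4.4  -2.34  4.91] w 0.085
slide need (units) [ 0.15 -0.01  0.01]
```

```bash
sleep 0
```

```text
(no output)
```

View pics/wrist6.png

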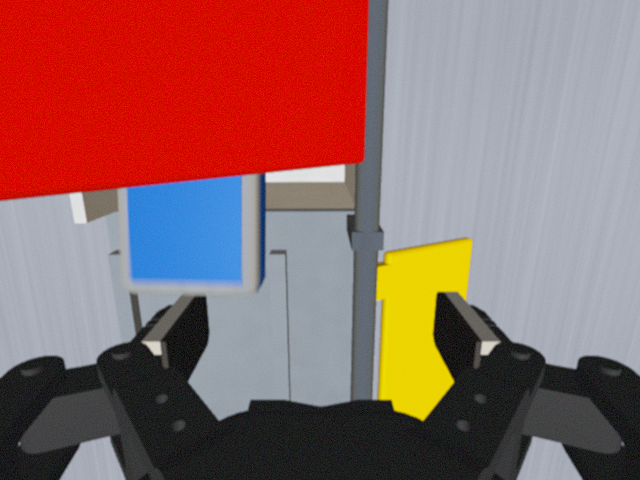

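View pics/side6.png

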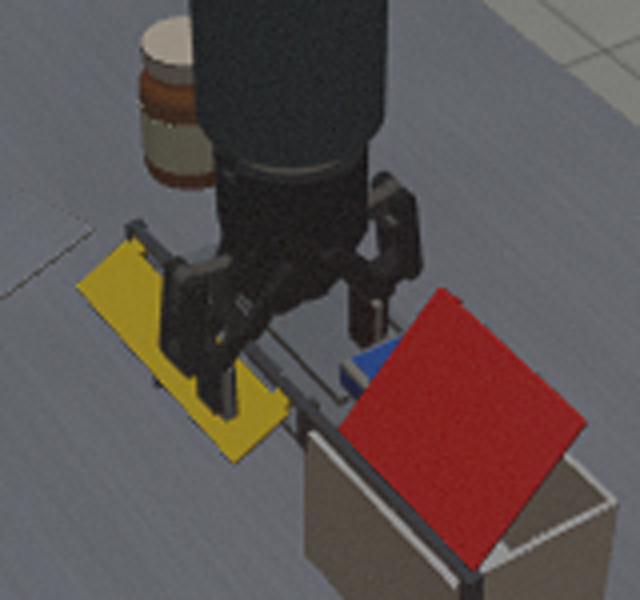

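```bash
python3 w.py -35 -46 105; python3 - <<'E'
from h import *
from w import C,LIP
for k in (4,5,6):
    w=pickle.load(open(f"p{k}.pkl","rb"))["wrist"]
    m,_=big(mask(w["color"],"blue"));a=quad(m)[1]
    print(k,[(u.tolist(),(1000*C.T@(onz(w,u,.112)-LIP)).round(1).tolist()[:2]) for u in a])
print("rear rim",(1000*C.T@(onz(w,(195,293),.112)-LIP)).round(1),"lip",(1000*C.T@(onz(w,(310,210),.09)-LIP)).round(1))
E
```

```text
t 4.85 col mm [-38.5 -46.4 105.2] rotneed [-0.12  0.08  0.04] F [-0.6  -1.24  3.74] w 0.0852
slide need (units) [ 0.12 -0.01  0.01]
4 [([229, 61], [-16.3, -21.9]), ([243, 287], [-85.5, -22.1]), ([136, 288], [-85.9, 13.5]), ([104, 62], [-16.6, 13.6])]
5 [([107, 60], [16.0, 12.7]), ([232, 62], [15.5, -22.7]), ([243, 288], [-53.8, -22.1]), ([136, 287], [-53.5, 13.5])]
6 [([240, 176], [15.1, -22.9]), ([240, 283], [-20.3, -20.9]), ([132, 279], [-18.9, 14.7]), ([128, 188], [11.4, 12.0])]
rear rim [-23.9  -5.7 112. ] lip [ -0.1 -43.7  90. ]
```

```bash
python3 pic.py 7; python3 w.py
```

```text
t 4.95 col mm [-38.6 -46.4 105.2] rotneed [-0.11  0.03  0.08] F [ 0.78 -0.97  5.4 ] w 0.0859
```

```bash
sleep 0
```

```text
(no output)
```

View pics/wrist7.png

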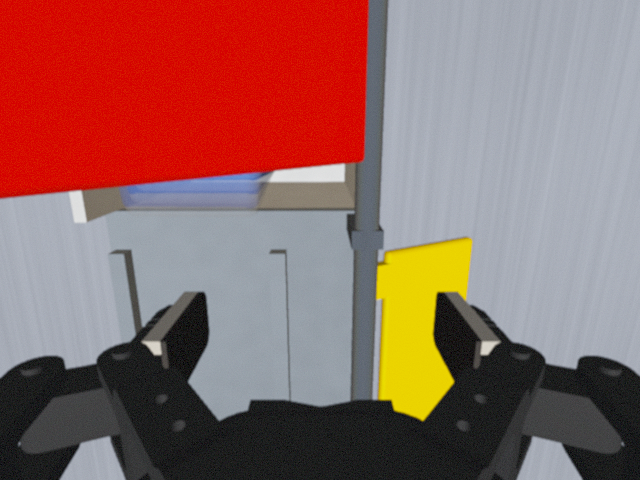

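Request:
{"api": "play_rows", "payload": {
  "rot": [
    [0,0,0],
    [0,0,0],
    [0,0,0],
    [0,0,0],
    [0,0,0]
  ],
  "slide": [
    [0,0,0],
    [0,0,0],
    [0,0,0],
    [0,0,0],
    [0,0,0]
  ],
  "fingers": [0,0,0,0,0]
}}

```text
clock: 5.37
ee_pos: [0.551, 0.1022, 0.1051]
tcp_rot: [-0.0, 0.714, -0.7, 0.001]
contact_force: [-1.1, 1.5, 4.6]
gripper_width: 0.0853
```

```bash
python3 pic.py 8; python3 w.py
```

```text
t 5.47 col mm [-38.5 -46.3 105.1] rotneed [-0.09 -0.04  0.11] F [-1.46 -1.27  4.41] w 0.0854
```

```bash
sleep 0
```

```text
(no output)
```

View pics/wrist8.png

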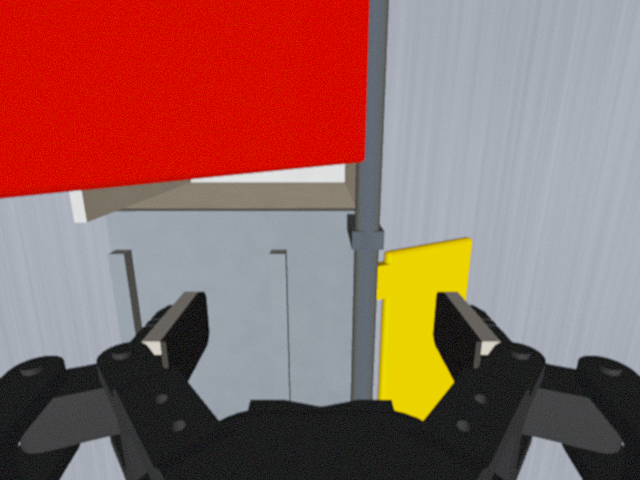

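View pics/side8.png

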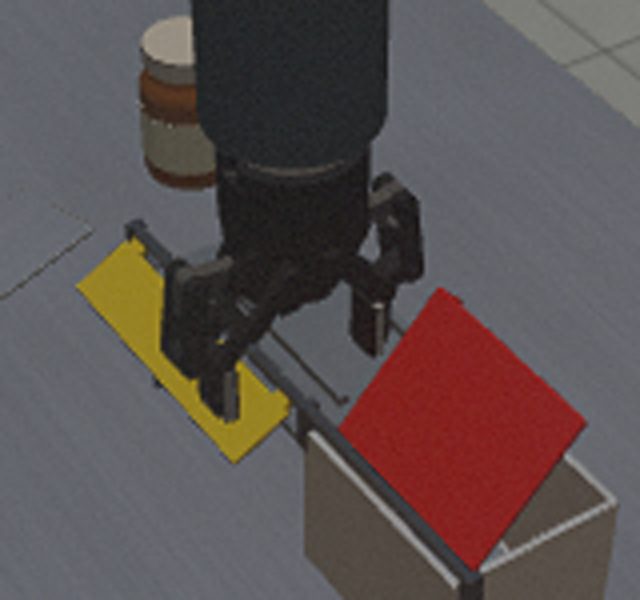

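Request:
{"api": "play_rows", "payload": {
  "rot": [
    [0,0,0],
    [0,0,0],
    [0,0,0],
    [0,0,0],
    [0,0,0]
  ],
  "slide": [
    [0,0,-0.2],
    [0,0,-0.3],
    [0,0,-0.3],
    [0,0,-0.3],
    [0,0,-0.4]
  ],
  "fingers": [0,0,0,0,0]
}}

```text
clock: 5.88
ee_pos: [0.5496, 0.1015, 0.1508]
tcp_rot: [0.002, 0.714, -0.7, -0.0]
contact_force: [0.1, 0.3, -0.4]
gripper_width: 0.0856
```

Request:
{"api": "play_rows", "payload": {
  "rot": [
    [0,0,0],
    [0,0,0],
    [0,0,0],
    [0,0,0],
    [0,0,0]
  ],
  "slide": [
    [0,0,-0.6],
    [-0.3,0,-0.8],
    [-0.4,0,-0.8],
    [-0.4,0,-0.5],
    [0,0,0]
  ],
  "fingers": [0,0,0,0,0]
}}

```text
clock: 6.3
ee_pos: [0.5498, 0.1338, 0.241]
tcp_rot: [0.001, 0.713, -0.701, 0.001]
contact_force: [0.5, -0.6, 0.8]
gripper_width: 0.0854
```

Request:
{"api": "play_rows", "payload": {
  "rot": [
    [0,0,0],
    [0,0,0],
    [0,0,0],
    [0,0,0],
    [0,0,0]
  ],
  "slide": [
    [-0.5,0,-0.5],
    [-0.5,0,-0.5],
    [-0.5,0,0],
    [0,0,0],
    [0,0,0]
  ],
  "fingers": [0,0,0,0,0]
}}

```text
clock: 6.72
ee_pos: [0.5486, 0.1797, 0.2731]
tcp_rot: [0.0, 0.713, -0.701, 0.001]
contact_force: [0.1, 0.3, -0.3]
gripper_width: 0.0853
```

```bash
python3 w.py; python3 - <<'E'
from h import *
from station import arm
d={n:arm.snapshot(n) for n in ("side","top","wrist")}
pickle.dump(d,open("p9.pkl","wb"))
cv2.imwrite("pics/side9.png",d["side"]["color"]);cv2.imwrite("pics/top9.png",d["top"]["color"])
m,_=big(mask(d["side"]["color"],"red"));print(quad(m)[1].tolist())
p0=pickle.load(open("p0.pkl","rb"))
for n in("side","top"): print(n,cv2.absdiff(d[n]["color"],p0[n]["color"]).max(2).mean())
for n,bx in (("side",[("mug",470,310,60,75),("bottle",370,350,60,85),("jar",260,120,32,50)]),("top",[("mug",455,138,50,60),("bottle",450,240,50,40),("jar",125,160,45,40),("spatula",140,220,60,115)])):
    for o,x,y,w,h in bx: print(n,o,(cv2.absdiff(d[n]["color"],p0[n]["color"])[y:y+h,x:x+w].max(2)>40).sum())
E
```

```text
t 6.72 col mm [-116.1  -47.4  273.1] rotneed [-0.08 -0.15 -0.08] F [-0.27  0.07 -0.3 ] w 0.0853
[[351, 212], [384, 244], [348, 262], [315, 228]]
side 5.984423828125
top 10.061015625
side mug 0
side bottle 0
side jar 90
top mug 0
top bottle 0
top jar 428
top spatula 2239
```

```bash
sleep 0
```

View pics/side9.png

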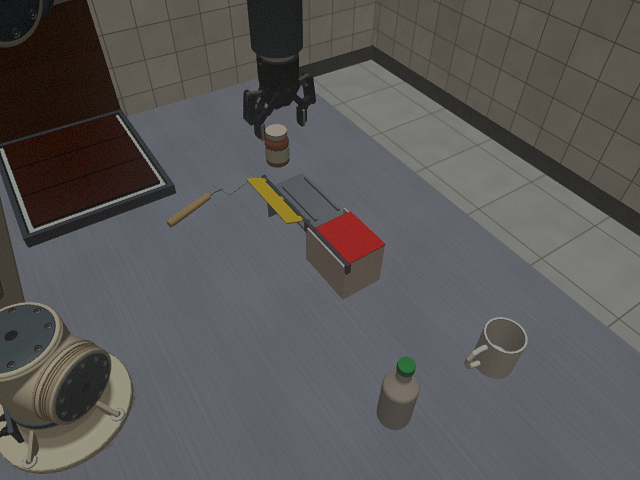

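```bash
python3 -c "
from station import arm
print(arm.finish_job())"
```

```text
the job is handed in; nothing more can be done
None
```

The tin is in the bin and the flap is shut. I handed the job in at about 6.7 s of the 43 s allowed; it reported no verdict.

**What I did:** I found the collector and the tin in the top view and checked them in the wrist view. They agreed to about 3 mm. One fingertip pressed the paddle with about 4–5 N, opening the flap to about 0.8 rad. The other fingertip pushed the tin along the shelf until it tipped over the lip. I held still while it dropped, then raised the gripper so the flap closed.

**Last checks:**
- **Tin:** it is gone from the shelf. The wrist camera caught it dropping inside the bin. I never saw it lying at rest, because the flap and walls hide the bin floor.
- **Flap:** in the side view its corners are within 1 pixel of where they started, so it is shut.
- **Mug and bottle:** their areas of both the top and side pictures are unchanged.
- **Jar and spatula:** both look unmoved in the side view. The top-view comparison for these two failed: their areas differ from the first picture. I put that down to the arm being in the way, but I did not check the top picture.
- **Gripper:** it was clear at 0.27 m, with about 0.4 N on the tool, so it was touching nothing.

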